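# Find the stamped parts crate and push it to the dispatch line

### The arm

A 6-joint arm with a two-finger parallel gripper is mounted at the origin on a cart in front of the work surface, level with it; the furniture and walls round the work are solid. World frame = base frame: x ahead of the robot, y to its left, z up, the work surface at z = 0. Lengths are in mm, angles in rad, forces in N, time in s.
With the tool pointing down it reaches from about 375 to 925 mm from the base axis. Payload 5.7 kg.
Tool frame: the origin (TCP) lies at the very end of the fingers, on their centre line; the grasp point (between the pads) lies 19 mm behind it (ctrl.grasp_offset is the z of the grasp point in the tool frame, in mm); z points along the fingers, y is the line along which they close (so a half turn about z gives the same grasp; the last joint's range is limited). The gripper opens to 88 mm and grips with 3 to 60 N. Pads are 20 mm wide; open, the fingers measure 115 mm over their backs; the gripper's body (75 mm by 178 mm) begins 61 mm behind the grasp point.
Start: joints at [-1.437, 0.359, 1.51, -0, 1.272, -0.115], TCP at [147.731, -581.496, 222.623] pointing down, gripper open.
Joint ranges: [-2.97, 2.97], [-1.01, 2.36], [0.21, 2.38], [-0.96, 4.11], [0.2, 2.71], [-2.98, 2.98]. Speed limits (rad/s): [2.39, 2.39, 3.14, 3.14, 3.14, 3.14].

### API

Orientations are given as a unit quaternion [x, y, z, w].
In Python, from cell import monitor, optics, ctrl, nets gives the robot as it stands. The module is installed in compiled form; this text tells all that it offers.
- The arm moves only by the shell command python3 -m crank 'ROWS' [FORCE]. ROWS is JSON, one flat list of numbers, 7 for each row, row after row: the shift along the tool's x, y, z in units of 0.02 m (1.0 is 0.02 m), then the turn, a rotation vector about the tool's x, y, z in units of 0.08 rad (1.0 is 0.08 rad), then the opening, from 0 (shut) to 1 (fully open). In form: [x, y, z, wx, wy, wz, fingers, x, y, z, wx, wy, wz, fingers, ...]. A call has 1 to 10 rows; each row shifts and turns the commanded pose from where the row before left it, along the tool's axes as they then stand; what a row does not reach is not made up. A row lasts 1/10 s, in which the tool goes at most 50 mm and 8.59 degrees, less where a joint would pass 70% of its speed; a pose out of reach is approached as far as the arm can. A call with a number of a shift or a turn outside -1 to 1 is refused whole. A call with a gripper value outside its range is refused whole. The fingers move at their own pace and stop on an object; FORCE is the grip in N (left out, the last holds). Time passes only in rows, so rows that do not move let the fingers close. It gives the time, the measured TCP pose, the force, the opening and the grip force at its end, in the units of the state.
- monitor.get_state(): the state, without advancing time (a new reading comes with each control period).
- optics.capture(name): name is "scene" or "top" or "wrist"; returns the picture (480x640x3 uint8, red, green, blue); there is no depth.
- optics.camera_info(name): a dict with "fx", "fy", "cx", "cy" (pixels), "R" (3x3) and "t" (3): a world point X has camera coordinates R X + t. Camera axes: x right, y down, z forward; pixel columns grow to the right and rows downward; lengths in mm; the calibration is good to about 2 mm. The wrist camera is an equidistant fisheye: a pixel r from the principal point sees the ray r / f radians off the axis. A picture is of the moment at which its call begins: read the wrist's pose just before it. camera_info takes no time and is no camera call; for the wrist camera it gives the pose at the moment of the call.
- ctrl.job_done(): hands the job in; it is judged then, once.
Trained networks look in the newest picture that a camera, given by its name, has taken for a name from the list of things; names that differ only in an ending like _2 or _b are one class to them, and where a whole thing is asked for, a point or a joint stands for the part that bears it (a point fixed in the world has none). Each returns a list of dicts, best first, with "confidence" (0 to 1); they miss things now and then, are a little off and sometimes report something else, mostly with a low value. They report only what shows in the picture. A call takes as long as a camera call.
- nets.masks_of(query, camera): "region" (480x640 bool, what is visible of it) and "extent" ([left, top, right, bottom] in pixels, round what is visible of it).
- nets.mark_of(query, camera): "location" ([column, row] in pixels: a listed point, or the origin of a listed thing).
The state is a dict: "t": time; "joints": joint angles; "qd": joint speeds; "joint_torque": joint torques, N m; "tcp_pos": TCP position; "ee_rot": TCP orientation; "ft_force": force on the tool from outside, world axes, zero at the start; "ft_torque": the same for the moment, N m; "grip_width": opening from 0.0 (shut) to 1.0 (fully open); "grasp_force": force on a finger pad.
Only numpy, scipy, OpenCV 4.12 (cv2) and the standard library are available. Lean on these libraries where they do the work, as an engineer would, in place of code of your own. Each camera call takes 0.05 s, during which the arm holds its last target. There are 200 camera calls.

### The job

One of the two small plywood parts crates has a ring-and-cross stamp on its underside. Tip each crate over, away from you, so that it lies on its far side and shows you its underside; once both are lying, push the stamped one along the table, still lying on its side, until the metal dispatch strip on the table runs under about its middle. Only push with the fingers, never lift a crate off the table; the plain crate stays on your side of the strip, and the things standing around stay where they are.

Things in the scene. Friction and masses are not known exactly. Their poses are not given: they have to be found in the camera images.
- crate_a: plywood parts crate, open top, empty, one of two that look alike from the sides and above. 66 mm deep (own x), 80 wide (own y), 110 high (own z), walls 5 mm, 0.18 to 0.35 kg. Stands upright at the start, turned 0.1 to 0.45 rad clockwise seen from above. Origin: centre of the underside; own z goes up through the open top, own x to the far face, away from the robot. Under it a flat floor, 3 mm in, between skids 10 mm wide along the near and far edges
- crate_b: plywood parts crate, open top, empty, the other of the two. 66 mm deep (own x), 80 wide (own y), 110 high (own z), walls 5 mm, 0.18 to 0.35 kg. Stands upright at the start, turned 0.1 to 0.45 rad clockwise seen from above. Origin: centre of the underside; own z goes up through the open top, own x to the far face, away from the robot. Under it a flat floor, 3 mm in, between skids 10 mm wide along the near and far edges
- crate_a_mid (a point): middle of crate_a's outer box: on its own z axis, 55 mm from the underside. Lying on its far face the crate is 66 mm high and 110 mm long, open top away from the robot, underside facing the robot, own x straight down, and slides when pushed low on the underside
- crate_b_mid (a point): the same point of crate_b
- crate_a_edge (a point): middle of crate_a's far bottom edge, 33 mm from its origin along own x; it stays on the table as the crate tips over it and lies. Pushed away from the robot 85 to 95 mm up its near face, either crate tips about this edge rather than slide; past about 40 degrees (fingers some 60 mm on) it falls over by itself
- crate_b_edge (a point): the same point of crate_b
- stamp (a point): centre of the stamp, a dark ring with a diagonal cross, 45 mm across, flat on the floor underneath one of the two crates (the crate whose origin is within 5 mm of this point); the other's underside is bare
- dispatch_line: flat metal strip on the table beyond the crates, with a row of five screw heads, fixed, 18 mm wide (own x, away from the robot), 520 mm long (own y, to the left), 1 mm high and no obstacle to sliding. Origin: its middle
- pen: pen, 145 mm long, 11 mm thick, lying in front of the gap between the two crates, pointing away from the robot; origin about its middle, leave alone
- spool: spool of solder, 68 mm across, 66 mm high, standing to the right of the crates; origin under its centre, leave alone
- jar: white jar with blue lid, 55 mm across, 50 mm high, left of the crates; origin under its centre, leave alone
- bottle: brown bottle with black cap, 42 mm across, 88 mm high, left of the crates; origin under its centre, leave alone
- tin: small pale round tin, 36 mm across, 27 mm high, left of the crates; origin under its centre, leave alone
- black_tape: black roll of tape, 62 mm across, 18 mm high, lying right of the crates; origin under its centre, leave alone

How it is judged:
By the outcome, as a careful person would: the job done as asked, in the order asked, and still so for the second after the job is handed in, with the robot touching nothing.
It also fails if it takes over 58 s, if anything falls off the work surface, if the arm or the gripper's body presses on something with over 40 N, if the wrist force passes 120 N, or if a joint passes its speed limit or range.

## Working session

There is one attempt and no reset: what is moved stays moved. The work goes in short steps, Python scripts to look and compute and a shell command to move; the robot and the scene stay as the last step left them, time stands still between calls to the robot, and variables do not carry over. Pictures are saved under pics/ and viewed, at most 10 in all, crops included, and the job is handed in when it is done.

```bash
mkdir -p pics
cat > h.py <<'E'
import numpy as np, cv2
from cell import monitor, optics, ctrl, nets
from scipy.spatial.transform import Rotation as Ro
def ray(cam,px):
    i=optics.camera_info(cam); R=np.array(i["R"]);t=np.array(i["t"]).ravel()
    a=(px[0]-i["cx"])/i["fx"]; b=(px[1]-i["cy"])/i["fy"]
    if cam=="wrist":
        r=np.hypot(a,b)+1e-12; d=np.array([np.sin(r)*a/r,np.sin(r)*b/r,np.cos(r)])
    else: d=np.array([a,b,1])
    return -R.T@t, R.T@d
def onz(cam,px,z=0):
    c,d=ray(cam,px); return c+d*(z-c[2])/d[2]
def proj(cam,X):
    i=optics.camera_info(cam); c=np.array(i["R"])@np.array(X,float)+np.array(i["t"]).ravel()
    return [i["fx"]*c[0]/c[2]+i["cx"], i["fy"]*c[1]/c[2]+i["cy"]]
def save(cam,name):
    im=optics.capture(cam); cv2.imwrite(f"pics/{name}.png",im[:,:,::-1]); return im
E
python3 - <<'E'
from h import *
np.set_printoptions(precision=1,suppress=True)
s=monitor.get_state(); print(s["t"],s["tcp_pos"],s["ee_rot"])
ims=[save(c,c+"0") for c in("scene","top")]
cv2.imwrite("pics/both.png",cv2.resize(np.vstack(ims),(640*600//960*1,600))[:,:,::-1])
for c in("scene","top"):
  print(c,-np.array(optics.camera_info(c)["R"]).T@np.array(optics.camera_info(c)["t"]).ravel())
  for q in["crate_a","crate_a_edge","crate_a_mid","dispatch_line","pen","spool","jar","bottle","tin","black_tape"]:
    z=55 if "mid" in q else 0
    for m in nets.mark_of(q,c)[:3]: print(q,round(m["confidence"],2),np.array(m["location"]),onz(c,m["location"],z)[:2])
print(monitor.get_state()["t"])
E
```

```text
0.0 [ 147.6 -580.9  221.8] [ 1.   0.1 -0.  -0. ]
scene [ -1.4 443.9 740.3]
crate_a 0.95 [279.1 303.8] [446.9 242.8]
crate_a 0.91 [350.1 268.6] [449.8  79.2]
crate_a_edge 0.79 [346.8 260.1] [471.6  72.8]
crate_a_edge 0.52 [325.6 300.2] [409.7 162.1]
crate_a_mid 0.82 [349.  250.8] [453.7  84. ]
crate_a_mid 0.37 [158.5 323.3] [480.8 451.8]
dispatch_line 0.83 [285.  228.5] [612.9 141.5]
pen 0.77 [325.7 300.1] [409.8 161.9]
pen 0.52 [352.7 250.6] [486.8  48. ]
spool 0.73 [431.3 229.2] [ 451.7 -136.4]
spool 0.62 [187.  359.5] [425.6 432.6]
jar 0.72 [157.4 325.1] [516.9 455.4]
bottle 0.85 [147.9 300. ] [578.8 454. ]
tin 0.58 [184.3 358.1] [430.4 435.7]
tin 0.47 [157.7 324.3] [518.2 454.4]
black_tape 0.56 [470.4 211.5] [ 449.7 -250.8]
top [ 361.6   92.1 1221.9]
crate_a 0.94 [315.3 282.7] [448.8  78.2]
crate_a 0.57 [241.5 281.8] [451.2 251.4]
crate_a_edge 0.63 [317.4 267.2] [485.3  73.1]
crate_a_edge 0.42 [315.7 281.9] [450.7  77.2]
crate_a_mid 0.89 [314.3 279.1] [452.9  81. ]
crate_a_mid 0.41 [153.2 251.2] [516.7 445.1]
dispatch_line 0.86 [285.6 212.5] [616.8 148.6]
pen 0.77 [279.5 297.8] [413.7 161.9]
spool 0.75 [410.4 282.2] [ 449.6 -144.7]
spool 0.44 [317.9 266.9] [486.   71.9]
jar 0.74 [153.7 251.1] [524.3 460.6]
bottle 0.6 [161.5 223.2] [591.4 444.7]
bottle 0.51 [250.7 268.1] [483.4 230.2]
tin 0.66 [164.2 287.7] [437.7 432.4]
black_tape 0.74 [450.8 280.4] [ 453.6 -239.5]
black_tape 0.74 [318.3 268.5] [482.2  71. ]
1.1
```

View pics/top0.png

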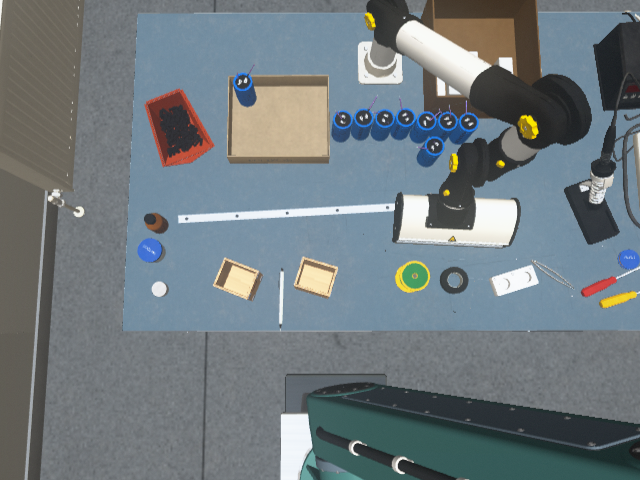

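View pics/scene0.png

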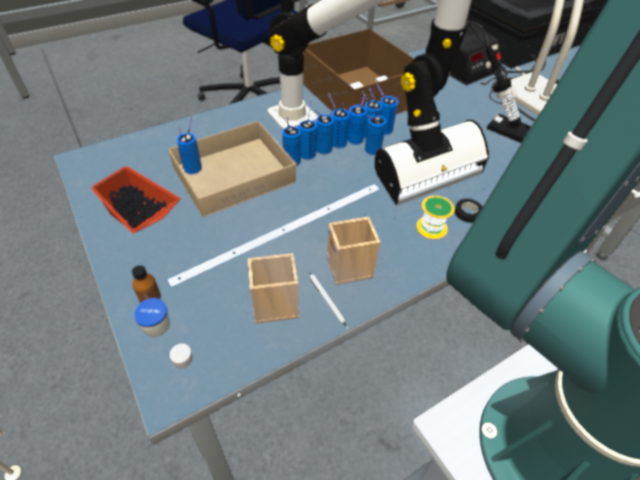

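Top view: crates at about (315,277) and (238,279), pen at (281,297), and the strip from (180,219) to (395,208). The scene view agrees. Next I fit the crate boxes and the strip.

```bash
cat > fit.py <<'E'
from h import *
from scipy.optimize import minimize
# box: x -33..33, y -40..40, z 0..110 in crate frame; lying: local z->forward
def hull(p,cam,lying):
    x,y,a=p; P=[]
    for u in((0,110) if lying else(-33,33)):
        for v in(-40,40):
            for w in((0,66) if lying else(0,110)):
                P.append(proj(cam,[x+u*np.cos(a)-v*np.sin(a),y+u*np.sin(a)+v*np.cos(a),w]))
    return cv2.convexHull(np.array(P,np.float32)*1.0)[:,0]
def iou(p,M,lying):
    s=0
    for c,m in M.items():
        k=np.zeros((480*4,640*4),np.uint8) if 0 else np.zeros((480,640),np.uint8)
        cv2.fillConvexPoly(k,np.round(hull(p,c,lying)*16).astype(np.int32),1,cv2.LINE_AA,4)
        k=k>0; s+=(k&m).sum()/(k|m).sum()
    return -s/len(M)
def fit(M,p0,lying=False):
    best=None
    for a in np.arange(-.6,.41,.1):
        q=np.array([p0[0],p0[1],a])
        r=minimize(iou,q,args=(M,lying),method="Nelder-Mead",options=dict(initial_simplex=[q,q+[12,0,0],q+[0,12,0],q+[0,0,.12]],xatol=.05,fatol=1e-5))
        if best is None or r.fun<best.fun: best=r
    return best
def masks(cams=("scene","top")):
    L={}
    for c in cams:
        for m in nets.masks_of("crate_a",c):
            if m["confidence"]>.3:
                e=m["extent"]; ctr=[(e[0]+e[2])/2,(e[1]+e[3])/2]
                L.setdefault(c,[]).append((m["confidence"],onz(c,ctr,50)[:2],m["region"]))
    return L
E
python3 - <<'E'
from fit import *
np.set_printoptions(precision=3,suppress=True)
L=masks()
for c in L: print(c,[(round(a,2),p,m.sum()) for a,p,m in L[c]])
for nm,p0 in(("R",(449,79)),("L",(449,247))):
    M={}
    for c in L:
        k=min(L[c],key=lambda q:np.hypot(*(q[1]-p0)))
        if np.hypot(*(k[1]-p0))<60: M[c]=k[2]
    r=fit(M,p0); print(nm,list(M),r.x,r.fun)
for c,pts in(("top",[(180,219),(237,216),(287,212.5),(340,210),(393,208)]),("scene",[(172,281),(375,188)])):
    print(c,[onz(c,p)[:2] for p in pts])
E
```

```text
scene [(0.84, array([451.793,  74.035]), np.int64(2939)), (0.63, array([447.678, 251.469]), np.int64(3098))]
top [(0.76, array([456.361,  78.822]), np.int64(1305)), (0.58, array([453.062, 254.514]), np.int64(1279))]Traceback (most recent call last):
  File "<stdin>", line 10, in <module>
  File "fit.py", line 22, in fit
    r=minimize(iou,q,args=(M,lying),method="Nelder-Mead",options=dict(initial_simplex=[q,q+[12,0,0],q+[0,12,0],q+[0,0,.12]],xatol=.05,fatol=1e-5))
    res = _minimize_neldermead(fun, x0, args, callback, bounds=bounds,
                               **options)
    fxr = func(xr)
    fx = function(np.copy(x), *(wrapper_args + args))
  File "fit.py", line 15, in iou
    cv2.fillConvexPoly(k,np.round(hull(p,c,lying)*16).astype(np.int32),1,cv2.LINE_AA,4)
                                  ~~~~^^^^^^^^^^^
  File "fit.py", line 9, in hull
    P.append(proj(cam,[x+u*np.cos(a)-v*np.sin(a),y+u*np.sin(a)+v*np.cos(a),w]))
             ~~~~^^^^^^^^^^^^^^^^^^^^^^^^^^^^^^^^^^^^^^^^^^^^^^^^^^^^^^^^^^^^^
  File "h.py", line 14, in proj
    i=optics.camera_info(cam); c=np.array(i["R"])@np.array(X,float)+np.array(i["t"]).ravel()
ValueError: time passes only in moves, steps and waits
```

```bash
sed -i 's/^def ray/_C={}\ndef info(c):\n    if c=="wrist": return optics.camera_info(c)\n    if c not in _C: _C[c]=optics.camera_info(c)\n    return _C[c]\ndef ray/; s/i=optics.camera_info(cam)/i=info(cam)/' h.py
python3 - <<'E'
from fit import *
np.set_printoptions(precision=3,suppress=True)
L=masks()
for nm,p0 in(("R",(449,79)),("L",(449,247))):
    M={}
    for c in L:
        k=min(L[c],key=lambda q:np.hypot(*(q[1]-p0)))
        if np.hypot(*(k[1]-p0))<60: M[c]=k[2]
    r=fit(M,p0); print(nm,list(M),r.x,r.fun)
for c,pts in(("top",[(180,219),(237,216),(287,212.5),(340,210),(393,208)]),("scene",[(172,281),(375,188)])):
    print(c,[onz(c,p)[:2] for p in pts])
s=monitor.get_state();print(s["t"],s["tcp_pos"],Ro.from_quat(s["ee_rot"]).as_matrix())
E
```

```text
R ['scene', 'top'] [454.533  78.122  -0.306] -0.9559410362212397
L ['scene', 'top'] [449.3   251.005  -0.384] -0.9518757046281422
top [array([601.513, 400.85 ]), array([608.51 , 264.733]), array([616.77 , 145.249]), array([622.582,  18.469]), array([ 627.176, -108.358])]
scene [array([598.998, 400.049]), array([ 622.556, -107.013])]
1.3 [ 147.737 -581.491  222.614] [[ 0.969  0.246 -0.   ]
 [ 0.246 -0.969  0.   ]
 [ 0.    -0.    -1.   ]]
```

```bash
python3 -m crank '[0.98,-0.99,0,0,0,0,0.4,0.98,-0.99,0,0,0,0,0.4,0.98,-0.99,0,0,0,0,0.4,0.98,-0.99,0,0,0,0,0.4,0.98,-0.99,0,0,0,0,0.4,0.98,-0.99,0,0,0,0,0.4,0.98,-0.99,0,0,0,0,0.4,0.98,-0.99,0,0,0,0,0.4,0.98,-0.99,0,0,0,0,0.4]' 
python3 -m crank '[0.98,-0.99,0,0,0,0,0.4,0.98,-0.99,0,0,0,0,0.4,0.98,-0.99,0,0,0,0,0.4,0.98,-0.99,0,0,0,0,0.4,0.98,-0.99,0,0,0,0,0.4,0.98,-0.99,0,0,0,0,0.4,0.98,-0.99,0,0,0,0,0.4,0.98,-0.99,0,0,0,0,0.4,0.98,-0.99,0,0,0,0,0.4]' 
python3 -m crank '[0,0,0,0,0,1,0.4,0,0,0,0,0,1,0.4,0,0,0,0,0,1,0.4,0,0,0,0,0,1,0.4,0,0,0,0,0,1,0.4,0,0,0,0,0,1,0.4,0,0,0,0,0,0.94,0.4]'
cat >> h.py <<'E'
def go(target,yaw=None,f=None):
    s=monitor.get_state(); R=Ro.from_quat(s["ee_rot"]).as_matrix(); p=np.array(s["tcp_pos"])
    np.set_printoptions(precision=2,suppress=True)
    print("t",s["t"],"tcp",p,"yaw",np.arctan2(R[1,0],R[0,0]),"z",R[:,2],"F",np.array(s["ft_force"]),"g",s["grip_width"])
    for T in target: T=np.array(T,float); print(T,"units",R.T@(T-p)/20); p=T
    if yaw is not None: print("turn",(np.arctan2(R[1,0],R[0,0])-yaw)/.08)
E
python3 -c "
from h import *
go([(391,98,222),(391,98,88)],-.306)"
```

```text
t: 2.2
tcp_pos: [275.3, -364.4, 222.8]
ee_rot: [0.992, 0.124, 0.0, 0.0]
ft_force: [-0.2, 0.5, 1.1]
grip_width: 0.399
grasp_force: 0.0
t: 3.1
tcp_pos: [402.5, -148.2, 222.9]
ee_rot: [0.992, 0.124, 0.0, 0.0]
ft_force: [-0.3, 1.2, 0.4]
grip_width: 0.402
grasp_force: 0.0
t: 3.8
tcp_pos: [402.0, -149.2, 222.8]
ee_rot: [0.988, -0.154, 0.0, -0.0]
ft_force: [-0.5, 0.1, 0.9]
grip_width: 0.4
grasp_force: 0.0
t 3.8 tcp [ 401.97 -149.2   222.8 ] yaw -0.3096157067924628 z [ 0. -0. -1.] F [-0.53  0.1   0.91] g 0.40044313094939166
[391.  98. 222.] units [ -4.29 -11.61   0.04]
[391.  98.  88.] units [-0.   0.   6.7]
turn -0.045196334905785174
```

```bash
python3 -m crank '[-0.36,-0.97,0,0,0,0,0.4,-0.36,-0.97,0,0,0,0,0.4,-0.36,-0.97,0,0,0,0,0.4,-0.36,-0.97,0,0,0,0,0.4,-0.36,-0.97,0,0,0,0,0.4,-0.36,-0.97,0,0,0,0,0.4,-0.36,-0.97,0,0,0,0,0.4,-0.36,-0.97,0,0,0,0,0.4,-0.36,-0.97,0,0,0,0,0.4,-0.36,-0.97,0,0,0,0,0.4]' | head -2
python3 -m crank '[-0.36,-0.97,0,0,0,0,0.4,-0.36,-0.97,0,0,0,0,0.4,0,0,0.95,0,0,0,0.4,0,0,0.95,0,0,0,0.4,0,0,0.95,0,0,0,0.4,0,0,0.95,0,0,0,0.4,0,0,0.95,0,0,0,0.4,0,0,0.95,0,0,0,0.4,0,0,0.95,0,0,0,0.4,0,0,0,0,0,0,0.4]'
python3 -c "
from h import *
save('scene','s1')
go([(423,88,88)])"
```

```text
t: 4.8
tcp_pos: [391.7, 58.3, 222.9]
t: 5.8
tcp_pos: [388.2, 98.7, 88.2]
ee_rot: [0.988, -0.153, -0.002, 0.0]
ft_force: [-1.4, 0.3, -0.2]
grip_width: 0.401
grasp_force: 0.0
t 5.85 tcp [388.89  98.75  89.16] yaw -0.3064699674696514 z [-0. -0. -1.] F [ 0.22  0.68 -0.27] g 0.39755578547249204
[423.  88.  88.] units [ 1.79 -0.    0.05]
```

View pics/s1.png

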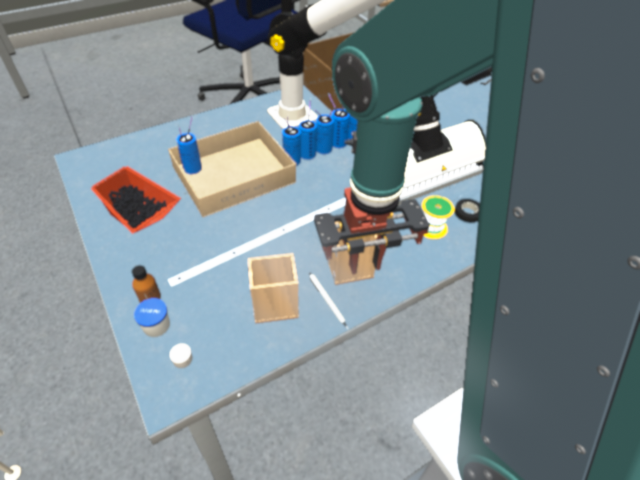

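The gripper stands squarely behind the right crate (355,260) with both fingers clear of it. Now I tip it.

```bash
python3 -m crank '[0.5,0,0,0,0,0,0.4,0.5,0,0,0,0,0,0.4,0.5,0,0,0,0,0,0.4,0.4,0,0,0,0,0,0.4,0.4,0,0,0,0,0,0.4,0.4,0,0,0,0,0,0.4,0.4,0,0,0,0,0,0.4,0.4,0,0,0,0,0,0.4]'
python3 -m crank '[0.3,0,0,0,0,0,0.4,0.3,0,0,0,0,0,0.4,0.3,0,0,0,0,0,0.4,0.2,0,0,0,0,0,0.4,0,0,0,0,0,0,0.4,0,0,0,0,0,0,0.4,0,0,0,0,0,0,0.4]'
python3 -c "
from h import *
save('scene','s2')
go([])"
```

```text
t: 6.65
tcp_pos: [457.6, 77.4, 89.7]
ee_rot: [0.988, -0.153, 0.0, -0.0]
ft_force: [-0.5, 0.3, 0.6]
grip_width: 0.401
grasp_force: 0.2
t: 7.35
tcp_pos: [477.0, 71.2, 89.6]
ee_rot: [0.988, -0.153, -0.0, -0.0]
ft_force: [-0.7, -0.9, -0.4]
grip_width: 0.401
grasp_force: 0.0
t 7.4 tcp [477.06  71.17  89.66] yaw -0.30627170881543825 z [-0.  0. -1.] F [-0.03  0.86  0.52] g 0.40272872494173517
```

View pics/s2.png

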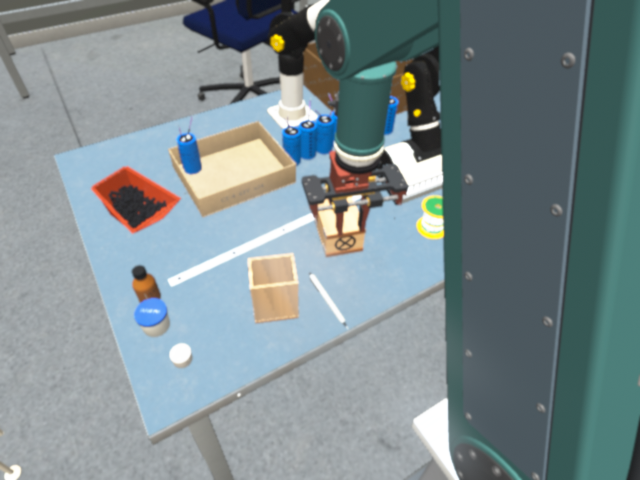

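The right crate lies on its far side and the stamp shows at (345,241), so the right crate is the stamped one. Now the left crate.

```bash
python3 -c "
from h import *
go([(477,71,150),(389,275,150),(389,275,88)],-.384)"
```

```text
t 7.4 tcp [477.06  71.17  89.66] yaw -0.30627170881543825 z [-0.  0. -1.] F [-0.03  0.86  0.52] g 0.40272872494173517
[477.  71. 150.] units [-0.    0.01 -3.02]
[389. 275. 150.] units [-7.27 -8.4   0.  ]
[389. 275.  88.] units [ 0.  -0.   3.1]
turn 0.971603639807022
```

```bash
python3 -m crank '[0,0,-1,0,0,0,0.4,0,0,-1,0,0,0,0.4,0,0,-1,0,0,0,0.4,-0.73,-0.84,0,0,0,0,0.4,-0.73,-0.84,0,0,0,0,0.4,-0.73,-0.84,0,0,0,0,0.4,-0.73,-0.84,0,0,0,0,0.4,-0.73,-0.84,0,0,0,0,0.4,-0.73,-0.84,0,0,0,0,0.4,-0.73,-0.84,0,0,0,0,0.4]' | head -2
python3 -m crank '[-0.73,-0.84,0,0,0,0,0.4,-0.73,-0.84,0,0,0,0,0.4,-0.73,-0.84,0,0,0,0,0.4,0,0,0,0,0,0.97,0.4,0,0,0.77,0,0,0,0.4,0,0,0.77,0,0,0,0.4,0,0,0.77,0,0,0,0.4,0,0,0.77,0,0,0,0.4,0,0,0,0,0,0,0.4]'
python3 -c "
from h import *
go([(418.7,263.4,88)],-.384)"
```

```text
t: 8.4
tcp_pos: [414.7, 214.8, 149.7]
t: 9.3
tcp_pos: [387.3, 274.5, 86.6]
ee_rot: [0.982, -0.191, -0.002, 0.001]
ft_force: [-0.4, 0.4, -0.3]
grip_width: 0.403
grasp_force: 0.0
t 9.3 tcp [387.25 274.51  86.63] yaw -0.38392311516138744 z [-0. -0. -1.] F [-0.36  0.41 -0.34] g 0.40328454210135195
[418.7 263.4  88. ] units [ 1.67 -0.07 -0.07]
turn 0.0009610604826570945
```

```bash
python3 -m crank '[0.5,0,-0.05,0,0,0,0.4,0.4,0,0,0,0,0,0.4,0.4,0,0,0,0,0,0.4,0.4,0,0,0,0,0,0.4,0.4,0,0,0,0,0,0.4,0.4,0,0,0,0,0,0.4,0.4,0,0,0,0,0,0.4,0.4,0,0,0,0,0,0.4,0.3,0,0,0,0,0,0.4,0.2,0,0,0,0,0,0.4]'
python3 -m crank '[0.2,0,0,0,0,0,0.4,0.2,0,0,0,0,0,0.4,0.2,0,0,0,0,0,0.4,0,0,0,0,0,0,0.4,0,0,0,0,0,0,0.4,0,0,0,0,0,0,0.4]'
python3 -c "
from h import *
save('scene','s3')
go([])"
```

```text
t: 10.3
tcp_pos: [460.1, 246.6, 89.0]
ee_rot: [0.982, -0.191, 0.0, -0.0]
ft_force: [0.2, -0.9, 0.0]
grip_width: 0.396
grasp_force: 0.0
t: 10.9
tcp_pos: [470.3, 242.4, 89.1]
ee_rot: [0.982, -0.191, -0.0, -0.0]
ft_force: [0.0, -0.5, -0.5]
grip_width: 0.403
grasp_force: 0.0
t 10.95 tcp [470.27 242.37  89.1 ] yaw -0.38388881704391337 z [-0.  0. -1.] F [1.03 0.43 0.09] g 0.39718370562235866
```

View pics/s3.png

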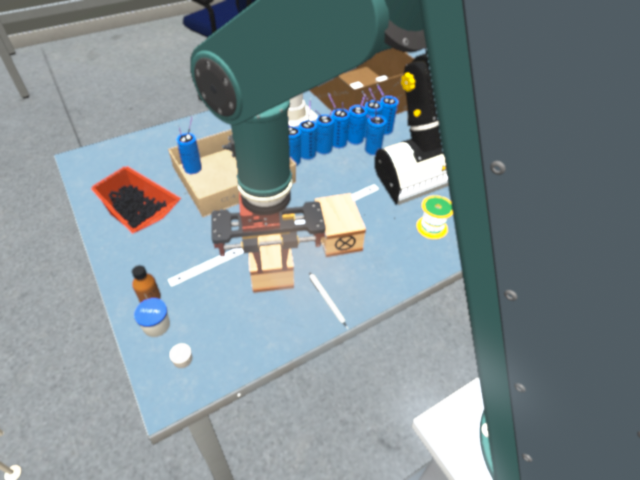

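Both crates lie. The left one at (270,270) has a bare underside; the right one's stamp is at (345,241). Next: go behind the right crate and measure.

```bash
python3 -m crank '[0,0,-1,0,0,0,0.4,0,0,-1,0,0,0,0.4,-0.8,0,-1,0,0,0,0.4,-0.8,0,0,0,0,-0.97,0.4,0,0,0,0,0,0,0.4]' | head -2
python3 - <<'E'
from fit import *
optics.capture("scene");optics.capture("top")
L=masks()
for nm,p0 in(("R",(540,52)),("L",(530,215))):
    M={}
    for c in L:
        k=min(L[c],key=lambda q:np.hypot(*(q[1]-p0)))
        print(c,k[:2],k[2].sum())
        if np.hypot(*(k[1]-p0))<70 and c=="scene" or nm=="R": M[c]=k[2]
    r=fit(M,np.array(p0)-(52,-16),True); print(nm,list(M),r.x,r.fun)
for m in nets.mark_of("stamp","scene")[:2]: print(m["confidence"],m["location"],onz("scene",m["location"],33))
go([(455.5,77.6,150),(455.5,77.6,22)],-.306)
E
```

```text
t: 11.45
tcp_pos: [439.2, 254.7, 149.6]
scene (0.61, array([516.2194283 ,  59.71343538])) 2094
top (0.84, array([538.99235443,  54.07453857])) 1883
R ['scene', 'top'] [ 4.90747892e+02  6.88670621e+01 -3.22642528e-01] -0.8783609118166043
scene (0.77, array([515.18152563, 223.1771538 ])) 2053
top (0.72, array([532.40931724, 209.51471517])) 1717
L ['scene'] [ 4.82162333e+02  2.38894939e+02 -3.79276588e-01] -0.7247250798155375
0.58 [343.2, 241.9] [493.94875386  69.63378842  33.        ]
t 11.7 tcp [441.3  254.07 148.7 ] yaw -0.30766504863037364 z [-0. -0. -1.] F [ 0.05  0.01 -0.11] g 0.4033840549464936
[455.5  77.6 150. ] units [ 3.35  8.19 -0.06]
[455.5  77.6  22. ] units [ 0.  -0.   6.4]
turn -0.020813107879670556
```

```bash
python3 -m crank '[0.37,0.91,0,0,0,0,0.4,0.37,0.91,0,0,0,0,0.4,0.37,0.91,0,0,0,0,0.4,0.37,0.91,0,0,0,0,0.4,0.37,0.91,0,0,0,0,0.4,0.37,0.91,0,0,0,0,0.4,0.37,0.91,0,0,0,0,0.4,0.37,0.91,0,0,0,0,0.4,0.37,0.91,0,0,0,0,0.4]' | head -2
python3 -m crank '[0,0,0.95,0,0,0,0.4,0,0,0.95,0,0,0,0.4,0,0,0.95,0,0,0,0.4,0,0,0.95,0,0,0,0.4,0,0,0.95,0,0,0,0.4,0,0,0.95,0,0,0,0.4,0,0,0.95,0,0,0,0.4,0,0,0.3,0,0,0,0.4,0,0,0,0,0,0,0.4]'
python3 - <<'E'
from h import *
go([(490.5-9.5,69+3,9),(490.5-9.5+78,69+3-25,9)],-.306)
E
```

```text
t: 12.6
tcp_pos: [455.3, 76.8, 148.7]
t: 13.5
tcp_pos: [454.5, 77.8, 9.2]
ee_rot: [0.988, -0.153, -0.001, 0.0]
ft_force: [-0.2, -0.2, 1.1]
grip_width: 0.4
grasp_force: 0.0
t 13.5 tcp [454.46  77.78   9.18] yaw -0.30722397340334145 z [-0.  0. -1.] F [-0.22 -0.22  1.11] g 0.3998243173629459
[481.  72.   9.] units [ 1.35 -0.13  0.01]
[559.  47.   9.] units [ 4.1   0.01 -0.01]
turn -0.015299667541768258
```

Push about 85 mm in total (≈65 mm after contact), then measure.

```bash
python3 -m crank '[0.5,0,0,0,0,0,0.4,0.5,0,0,0,0,0,0.4,0.3,0,0,0,0,0,0.4,0.4,0,0,0,0,0,0.4,0.4,0,0,0,0,0,0.4,0.4,0,0,0,0,0,0.4,0.4,0,0,0,0,0,0.4,0.4,0,0,0,0,0,0.4,0.4,0,0,0,0,0,0.4,0.3,0,0,0,0,0,0.4]'
python3 -m crank '[0.3,0,0,0,0,0,0.4,0.2,0,0,0,0,0,0.4,0,0,0,0,0,0,0.4]'
python3 - <<'E'
from fit import *
save("scene","s4");save("top","t4")
L=masks()
p0=(610,30)
for c in L:
    for k in L[c]: print(c,k[:2],k[2].sum())
go([])
for m in nets.mark_of("crate_a_mid","top")[:3]: print(m["confidence"],onz("top",m["location"],33))
E
```

```text
t: 14.5
tcp_pos: [532.4, 53.7, 10.1]
ee_rot: [0.988, -0.153, 0.0, -0.0]
ft_force: [-2.4, 0.8, 2.0]
grip_width: 0.398
grasp_force: 1.5
t: 14.8
tcp_pos: [542.1, 50.7, 10.1]
ee_rot: [0.988, -0.153, 0.001, -0.0]
ft_force: [0.4, -0.4, 1.0]
grip_width: 0.4
grasp_force: 0.0
scene (0.59, array([511.31755626, 227.27240862])) 2720
top (0.69, array([531.2856641 , 222.01017979])) 1941
t 15.0 tcp [541.12  50.92  10.15] yaw -0.30634351261754755 z [ 0.  0. -1.] F [-0.1   0.29  0.57] g 0.39550357689891663
```

View pics/t4.png

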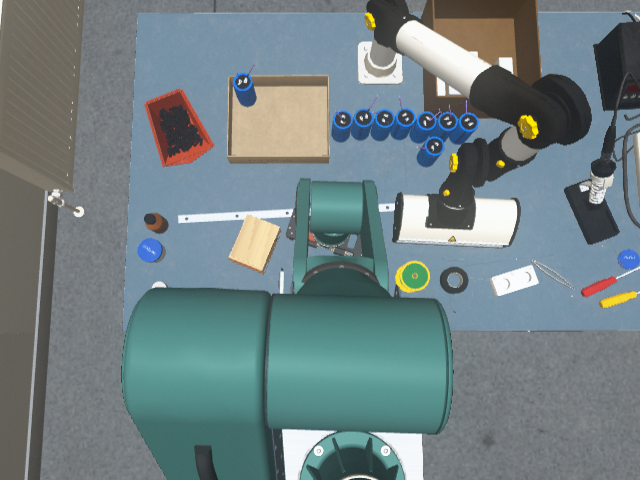

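The arm hides the stamped crate in the top view; the plain crate lies at (254,243), short of the strip. I back off to measure.

```bash
python3 -m crank '[-1,0,0,0,0,0,0.4,-1,0,-1,0,0,0,0.4,0,0,-1,0,0,0,0.4,0,0,-1,0,0,0,0.4,0,0,-1,0,0,0,0.4,0,0,-1,0,0,0,0.4,0,0,-1,0,0,0,0.4,-0.5,1,0,0,0,0,0.4,-0.5,1,0,0,0,0,0.4,-0.5,1,0,0,0,0,0.4]' | head -2
python3 -m crank '[0,1,0,0,0,0,0.4,0,1,0,0,0,0,0.4,0,1,0,0,0,0,0.4,0,1,0,0,0,0,0.4,0,1,0,0,0,0,0.4,0,1,0,0,0,0,0.4]' | head -2
cat > look.py <<'E'
from fit import *
import sys
save("scene","s"+sys.argv[1]);save("top","t"+sys.argv[1])
L=masks()
for nm,p0 in(("R",(603,31)),("L",(535,215))):
    M={}
    for c in L:
        k=min(L[c],key=lambda q:np.hypot(*(q[1]-p0)))
        print(c,k[:2],k[2].sum())
        if np.hypot(*(k[1]-p0))<60: M[c]=k[2]
    if not M: continue
    r=fit(M,np.array(p0)-(52,-16),True); x,y,a=r.x
    C=[(x+u*np.cos(a)-v*np.sin(a),y+u*np.sin(a)+v*np.cos(a)) for u,v in((55,0),(110,40),(110,-40))]
    print(nm,list(M),r.x,r.fun,[ (round(p[0],1),round(p[1],1),"to strip",round(615.5-.045*(p[1]-146)-p[0],1)) for p in C])
go([])
E
python3 look.py 5
```

```text
t: 16.05
tcp_pos: [455.5, 14.5, 130.4]
t: 16.65
tcp_pos: [419.4, -100.3, 130.2]
scene (0.63, array([585.51720338,  41.73030422])) 2317
top (0.58, array([599.99492483,  27.44601778])) 1895
R ['scene', 'top'] [ 5.54230464e+02  4.74716217e+01 -3.16157745e-01] -0.9674283831075554 [(np.float64(606.5), np.float64(30.4), 'to strip', np.float64(14.2)), (np.float64(671.2), np.float64(51.3), 'to strip', np.float64(-51.5)), (np.float64(646.3), np.float64(-24.7), 'to strip', np.float64(-23.2))]
scene (0.67, array([516.5266749 , 224.53084935])) 2646
top (0.96, array([531.39299716, 218.25875687])) 1888
L ['scene', 'top'] [ 4.82777574e+02  2.37060471e+02 -3.67807269e-01] -0.9410856001668437 [(np.float64(534.1), np.float64(217.3), 'to strip', np.float64(78.2)), (np.float64(599.8), np.float64(234.8), 'to strip', np.float64(11.7)), (np.float64(571.0), np.float64(160.2), 'to strip', np.float64(43.8))]
t 16.85 tcp [419.7  -99.56 130.14] yaw -0.30782764873508517 z [ 0.  0. -1.] F [-0.71  0.7  -0.03] g 0.39572094240987066
```

View pics/t5.png

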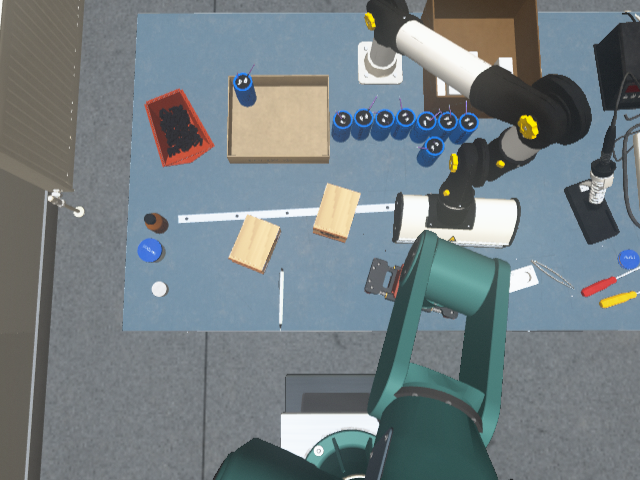

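Clear view: the stamped crate at (337,212) is partly on the strip and its middle is about 15 mm short. The plain crate at (254,243) is clear of the strip. One last nudge.

```bash
python3 -c "
from h import *
go([(508,61,130),(508,61,10),(556.3,46,10)],-.31)"
```

```text
t 16.85 tcp [419.7  -99.56 130.14] yaw -0.30782764873508517 z [ 0.  0. -1.] F [-0.71  0.7  -0.03] g 0.39572094240987066
[508.  61. 130.] units [ 1.78 -8.99  0.01]
[508.  61.  10.] units [-0.  0.  6.]
[556.3  46.   10. ] units [ 2.53 -0.02  0.  ]
turn 0.027154390811435364
```

```bash
python3 -m crank '[0.2,-1,0,0,0,0,0.4,0.2,-1,0,0,0,0,0.4,0.2,-1,0,0,0,0,0.4,0.2,-1,0,0,0,0,0.4,0.2,-1,0,0,0,0,0.4,0.2,-1,0,0,0,0,0.4,0.2,-1,0,0,0,0,0.4,0.2,-1,0,0,0,0,0.4,0.2,-1,0,0,0,0,0.4,0,0,0,0,0,0,0.4]' | head -2
python3 -m crank '[0,0,1,0,0,0,0.4,0,0,1,0,0,0,0.4,0,0,1,0,0,0,0.4,0,0,1,0,0,0,0.4,0,0,1,0,0,0,0.4,0,0,1,0,0,0,0.4,0,0,0,0,0,0,0.4]' | head -2
python3 -m crank '[0.4,0,0,0,0,0,0.4,0.4,0,0,0,0,0,0.4,0.4,0,0,0,0,0,0.4,0.4,0,0,0,0,0,0.4,0.4,0,0,0,0,0,0.4,0.3,0,0,0,0,0,0.4,0.2,0,0,0,0,0,0.4,0,0,0,0,0,0,0.4]' | head -4
python3 -m crank '[-1,0,0,0,0,0,0.4,-1,0,-1,0,0,0,0.4,0,0,-1,0,0,0,0.4,0,0,-1,0,0,0,0.4,0,0,-1,0,0,0,0.4,0,0,-1,0,0,0,0.4,0,0,-1,0,0,0,0.4,-0.5,1,0,0,0,0,0.4,-0.5,1,0,0,0,0,0.4,-0.5,1,0,0,0,0,0.4]' | head -2
python3 -m crank '[0,1,0,0,0,0,0.4,0,1,0,0,0,0,0.4,0,1,0,0,0,0,0.4,0,1,0,0,0,0,0.4,0,1,0,0,0,0,0.4,0,1,0,0,0,0,0.4]' | head -2
python3 look.py 6
```

```text
t: 17.85
tcp_pos: [509.5, 63.9, 130.2]
t: 18.55
tcp_pos: [505.8, 61.3, 8.1]
t: 19.35
tcp_pos: [556.8, 45.8, 10.1]
ee_rot: [0.988, -0.153, 0.0, -0.0]
ft_force: [0.5, -0.2, -0.2]
t: 20.35
tcp_pos: [471.3, 9.5, 130.4]
t: 20.95
tcp_pos: [435.1, -105.4, 130.2]
scene (0.97, array([600.60305771,  38.43628071])) 2213
top (0.82, array([618.46966884,  24.85690334])) 1849
R ['scene', 'top'] [ 5.68815907e+02  4.24133726e+01 -3.04064042e-01] -0.9542067678424482 [(np.float64(621.3), np.float64(25.9), 'to strip', np.float64(-0.4)), (np.float64(685.7), np.float64(47.6), 'to strip', np.float64(-65.8)), (np.float64(661.8), np.float64(-28.7), 'to strip', np.float64(-38.4))]
scene (0.94, array([517.47652274, 225.4429445 ])) 2792
top (0.65, array([532.7743729, 219.6419405])) 1932
L ['scene', 'top'] [ 4.82316107e+02  2.37732658e+02 -3.88017047e-01] -0.9653781988262281 [(np.float64(533.2), np.float64(216.9), 'to strip', np.float64(79.1)), (np.float64(599.3), np.float64(233.1), 'to strip', np.float64(12.3)), (np.float64(569.0), np.float64(159.1), 'to strip', np.float64(45.9))]
t 21.15 tcp [ 435.21 -104.54  130.13] yaw -0.30780509509116183 z [ 0.  0. -1.] F [ 0.21  0.14 -0.59] g 0.3980656608159242
```

View pics/s6.png

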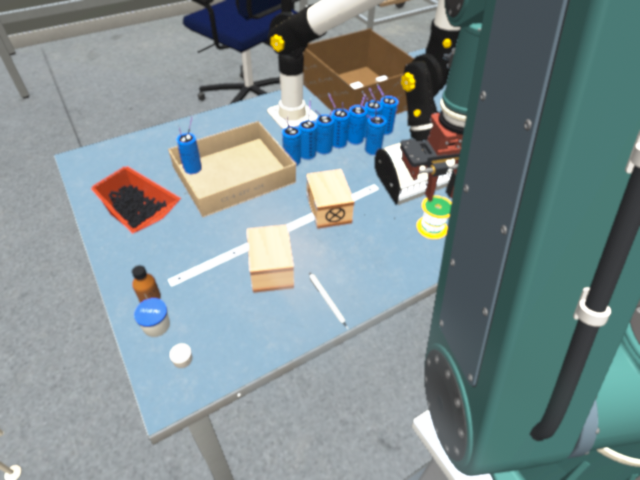

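The stamped crate (stamp at 335,214) lies across the strip, its middle within 1 mm of the line by the fit. The plain crate (270,262) is on the near side, the things around it are where they were, and the gripper touches nothing.

```bash
python3 -c "
from h import *
print(ctrl.job_done())"
```

```text
the job is handed in; nothing more can be done
None
```

The job is handed in: both crates lie on their far sides, the strip runs under the stamped (right) crate's middle to within camera accuracy, and the plain crate stays on the near side, its nearest corner only about 3 mm short of the strip by the fit.

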